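# Latch the hook tray into its case

## Robot

A 6-joint arm with a two-finger parallel gripper is mounted at the origin on the work surface. World frame = base frame: x ahead of the robot, y to its left, z up, the work surface at z = 0. Lengths are in mm, angles in rad, forces in N, time in s.
With the tool pointing down it reaches from about 300 to 775 mm from the base axis. Payload 14.6 kg.
Tool frame: the origin (TCP) lies midway between the tips of the shut fingers; the grasp point (between the pads) lies manip.grasp_offset behind it (manip.grasp_offset is the distance from the TCP to the grasp point, in mm); z points along the fingers, y is the direction in which the jaws open and shut (so a half turn about z gives the same grasp; the last joint's range is limited). The gripper opens to 94 mm and grips with 3 to 60 N. Pads are 16 mm wide; open, the fingers measure 119 mm over their backs; the gripper's body (75 mm by 177 mm) begins 78 mm behind the grasp point.
Start: joints at [-1.34, 0.3, 1.521, -0, 1.321, -0.067], TCP at [161.373, -525.783, 205.446] pointing down, gripper open.
Joint ranges: [-3.03, 3.03], [-0.79, 2.21], [0.23, 2.52], [-1.04, 4.18], [0, 3.07], [-2.55, 2.55]. Speed limits (rad/s): [2.22, 2.22, 2.57, 3.14, 3.14, 3.14].

## Interface

Orientations are given as [roll, pitch, yaw] about the fixed x, y, z axes, in that order (R = Rz(yaw) Ry(pitch) Rx(roll)).
In Python, from cell import monitor, vision, order, manip gives the robot as it stands.
- The arm moves only by the shell command python3 -m jog 'ROWS' [FORCE]. ROWS is JSON, a list of rows, each a list of 7 numbers: the shift along the tool's x, y, z in cm, then the turn, a rotation vector about the tool's x, y, z in rad, then the opening in per cent of the stroke, from 0 (shut) to 100 (fully open). In form: [[tx, ty, tz, rx, ry, rz, jaw], ...]. A call has 1 to 8 rows; each row shifts and turns the commanded pose from where the row before left it, along the tool's axes as they then stand; what a row does not reach is not made up. A row lasts 1/10 s, in which the tool goes at most 50 mm and 8.59 degrees, less where a joint would pass 70% of its speed; a pose out of reach is approached as far as the arm can. A call is refused whole if a number of a shift passes 5 or a number of a turn 0.15, either way. A call with a gripper value outside its range is refused whole. The fingers move at their own pace and stop on an object; FORCE is the grip in N (left out, the last holds). Time passes only in rows, so rows that do not move let the fingers close. It gives the time, the measured TCP pose, the force and the opening at its end, in the units of the state.
- monitor.read_state(): the state, without advancing time (a new reading comes with each control period).
- vision.camera(name): name is "scene" or "top" or "wrist"; returns a dict with "color" (420x560x3 uint8, blue, green, red), "fx", "fy", "cx", "cy" (pixels), "cam_to_world" (4x4, takes a point from camera to world coordinates); the wrist camera has in their place "tool_from_camera" (4x4, takes a point from camera to tool coordinates, whose origin is the TCP and whose axes are the flange's). Camera axes: x right, y down, z forward; pixel columns grow to the right and rows downward; lengths in mm; the calibration is good to about 2 mm. The wrist camera is an equidistant fisheye: a pixel r from the principal point sees the ray r / f radians off the axis. A picture is of the moment at which its call begins: read the wrist's pose just before it. There is no depth.
- order.sign_off(): hands the job in, once; it reports no verdict.
The state is a dict: "clock": time; "joints": joint angles; "qd": joint speeds; "effort": joint torques, N m; "eef_pos": TCP position; "eef_rot": TCP orientation; "wrist_force": force on the tool from outside, world axes, zero at the start; "moment": the same for the moment, N m; "finger_gap": finger opening in mm.
Only numpy, scipy, OpenCV 4.12 (cv2) and the standard library are available. Lean on these libraries where they do the work, as an engineer would, in place of code of your own. Each camera call takes 0.05 s, during which the arm holds its last target.

## Task

The flat hook-and-bead tray is sticking out of its wooden case on the fly-tying bench. Push it in through its slot until its front block is home against the rubber seal, then flip the yellow wire loop over the keeper on top of the block and press the latch lever down flat, so that the latch draws the tray tight. Leave the spool, jar and bottle standing where they are.

Things in the scene. Friction and masses are not known exactly. Their poses are not given: they have to be found in the camera images.
- case: Dark wooden case, fixed, 130 mm wide (y); deck (top) 50 mm above the bench. Origin: bench level, under the middle of its slotted front face; x points level into the case (the push direction), z up. Body from x = 0 to 150 mm; an 8 mm thick loading ledge runs out to x = -105. Fixed spools 18 mm high stand on the deck at x = 125 to 141. The latch stands on the deck at y = 0.
- slot (a point): Middle of the slot in the case's front face, 15 mm above the bench, axes as the case's. Slot 86.5 mm wide, 14 mm high, its floor level with the ledge. Above it a sprung black rubber seal stands 4 mm proud of the face; about 10 N pushes it flush, and it springs back.
- lever_pivot (a point): Pivot of the latch lever, axis along the case's y: 34 mm behind the front face, 58 mm above the bench.
- tray: Wooden tray, loose, about 250 g, lying on the ledge with its thin end in the slot. Plate 84 mm wide, 12 thick, 96 long; outer end a block 84 wide, 40 long, 42 high, its top level with the deck. Origin: underside, middle of the block's case-side face; x into the case. Outer face to push: x = -40 mm. In the case's frame it starts at x = -52 to -25, touches the seal at -4, latched about -1.5 mm.
- keeper (a point): Dark steel keeper on the tray's block: upright plate 18 mm wide (y), 9.5 mm high, with a lip on top reaching 5 mm outwards (tray -x). The point is at the plate's foot on its outer face, level with the block's top; axes as the tray's. The loop's bar has to lie outside the plate, under the lip (6.5 mm gap).
- loop_bar (a point): Middle of the crossbar of the U-shaped yellow wire loop (wire 4 mm, 34 mm wide outside, 26 inside). It turns freely on a pin that the lever carries 18 mm from its pivot; bar 62 mm from that pin. At the start it leans back into the case against a stop, bar about 80 mm above the deck; nudged outwards past upright it falls onto the block and, if the tray is home, lands just outside the keeper's lip.
- lever_tip (a point): Red upper face at the end of the steel latch lever, 53 mm from the pivot (lever 20 mm wide, 58 long). Lever flat: 63 mm above the bench, at x = 87 mm of the case, so the lever clears the deck and stops there. Lever upright: the red face looks outwards, towards the tray's block.
- lever (a joint): Lever angle, rad: 0 = flat, pointing into the case; 1.57 upright; stop at 1.85 (leaning outwards). Starts at 1.5 to 1.85, stays where left by light friction. With the loop hooked it resists by a few N at the tip and may spring up unless pressed right down past centre.
- loop (a joint): Loop angle relative to the lever, rad: 0 = loop running back along the lever past its pivot (as when latched), growing as it is turned up and back; stop at 3.70, where it rests at the start.
- spool: Red thread spool, loose, 34 mm across, 38 mm high, standing beside the case. Origin: centre of underside. To be left alone.
- jar: Small amber jar with black cap, loose, 32 mm across, 45 mm high, standing beside the case. Origin: centre of underside. To be left alone.
- bottle: Green glass bottle, loose, 56 mm across, 170 mm high, standing beyond the case to one side. Origin: centre of underside. To be left alone.
Not all that is in view belongs to the job. What is shaped like the tray but red is not meant.

How it is judged:
By the outcome, as a careful person would: the job done as asked, in the order asked, and still so for the second after the job is handed in, with the robot touching nothing.
It also fails if it takes over 53 s, if anything falls off the work surface, if the arm or the gripper's body presses on something with over 40 N, if the wrist force passes 120 N, or if a joint passes its speed limit or range.

## Working session

There is one attempt and no reset: what is moved stays moved. The work goes in short steps, Python scripts to look and compute and a shell command to move; the robot and the scene stay as the last step left them, time stands still between calls to the robot, and variables do not carry over. Pictures are saved under pics/ and viewed, and the job is handed in when it is done.

```bash
ls; mkdir -p pics; python3 - <<'E'
from cell import monitor, vision, order, manip
import cv2
print(monitor.read_state()); print(manip.grasp_offset)
for n in ("scene","top","wrist"):
    c=vision.camera(n); cv2.imwrite(f"pics/{n}0.png",c["color"])
    print(n,{k:(v if k!="color" else 0) for k,v in c.items()})
E
```

```text
pics
{'clock': 0.0, 'joints': array([-1.33957432e+00,  3.00459224e-01,  1.52160852e+00, -9.62561219e-06,
        1.32071971e+00, -6.65996045e-02]), 'qd': array([-0.00047137,  0.00119409, -0.00024203, -0.00063442, -0.00193721,
       -0.00058066]), 'effort': array([-6.69790079e-04, -5.31799257e+01, -3.52739882e+01,  7.07957265e-02,
        2.43414275e-02, -1.22065353e-04]), 'eef_pos': array([ 161.32180164, -525.51626521,  204.88124801]), 'eef_rot': array([-3.14039988e+00, -7.02116540e-05,  2.97823958e-01]), 'wrist_force': array([-0.41369118,  0.30895563, -0.92486604]), 'moment': array([-0.0614271 ,  0.01723788, -0.02032517]), 'finger_gap': 94.23908390801367}
18.8
scene {'color': 0, 'fx': 460.71927594796324, 'fy': 460.71927594796324, 'cx': 273.8589807030207, 'cy': 207.25404112277525, 'cam_to_world': array([[ 7.56397884e-01,  5.40172400e-01, -3.68884833e-01,
         8.89928820e+02],
       [ 6.53909675e-01, -6.10429853e-01,  4.46964800e-01,
        -2.61477919e+02],
       [ 1.62597340e-02, -5.79300590e-01, -8.14951807e-01,
         6.86608820e+02],
       [ 0.00000000e+00,  0.00000000
[... 310 characters left out ...]
3,  9.28351981e-04,
         1.02535083e+02],
       [-6.05634514e-04, -1.84740702e-01, -9.82787111e-01,
         7.79704122e+02],
       [ 0.00000000e+00,  0.00000000e+00,  0.00000000e+00,
         1.00000000e+00]])}
wrist {'color': 0, 'fx': 325.19226210127806, 'fy': 325.19226210127806, 'cx': 279.1354832004178, 'cy': 205.0535120972977, 'tool_from_camera': array([[-9.14250094e-04, -9.69168330e-01, -2.46397875e-01,
         7.03066837e+01],
       [ 9.99999106e-01, -1.12641295e-03,  7.20113680e-04,
         1.42644290e+00],
       [-9.75457130e-04, -2.46396996e-01,  9.69168494e-01,
        -1.78242521e+02],
       [ 0.00000000e+00,  0.00000000e+00,  0.00000000e+00,
         1.00000000e+00]])}
```

View pics/scene0.png

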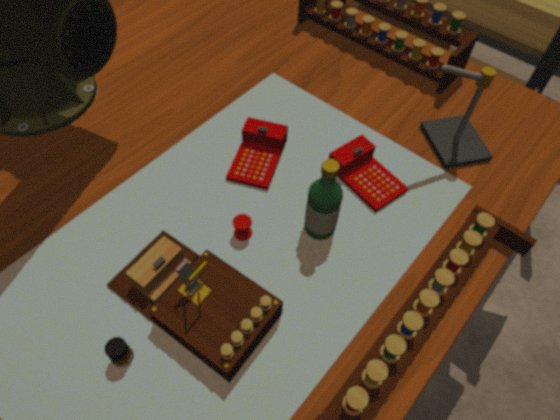

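View pics/top0.png

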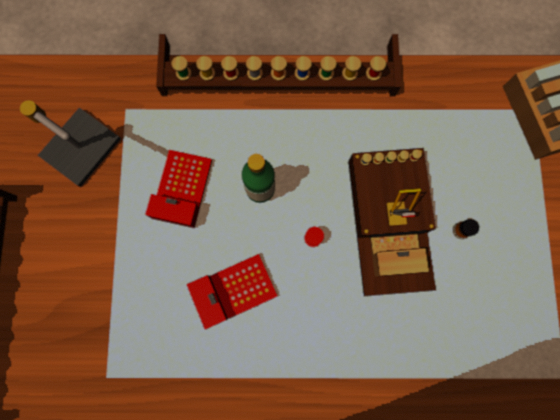

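View pics/wrist0.png

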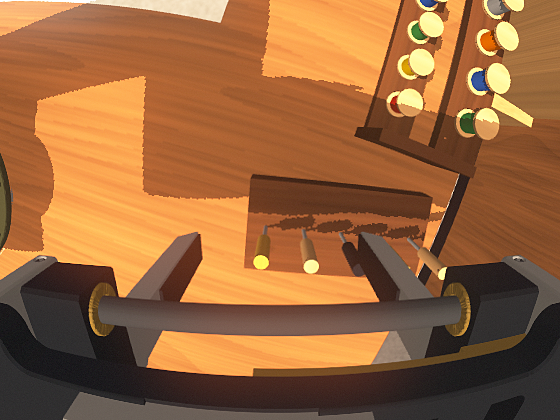

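The tray wanted is the wooden one, at top (403,262) / scene (158,262). The lookalikes are the red trays at top (235,290) and (180,190), scene (258,155) and (368,175). I choose the wooden one in the dark case and check it in a crop.

```bash
python3 - <<'E'
import cv2
a=cv2.imread("pics/top0.png")[140:305,330:490]; cv2.imwrite("pics/topc.png",cv2.resize(a,None,fx=3.6,fy=3.6,interpolation=cv2.INTER_CUBIC))
a=cv2.imread("pics/scene0.png")[225:385,95:295]; cv2.imwrite("pics/scenec.png",cv2.resize(a,None,fx=3.6,fy=3.6,interpolation=cv2.INTER_CUBIC))
E
```

```text
(no output)
```

View pics/topc.png

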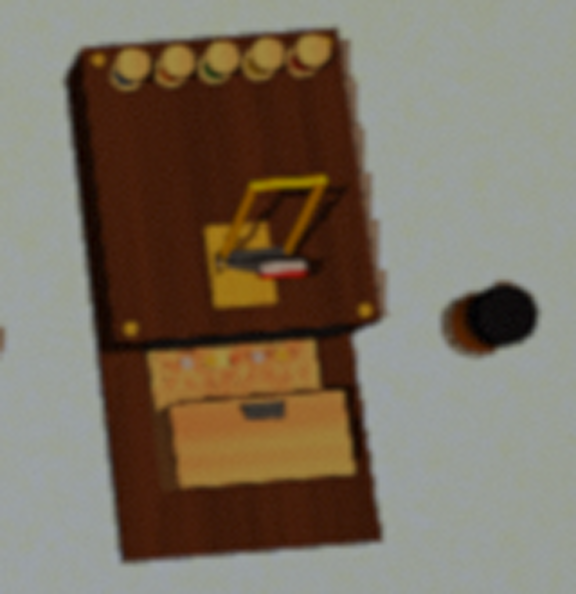

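View pics/scenec.png

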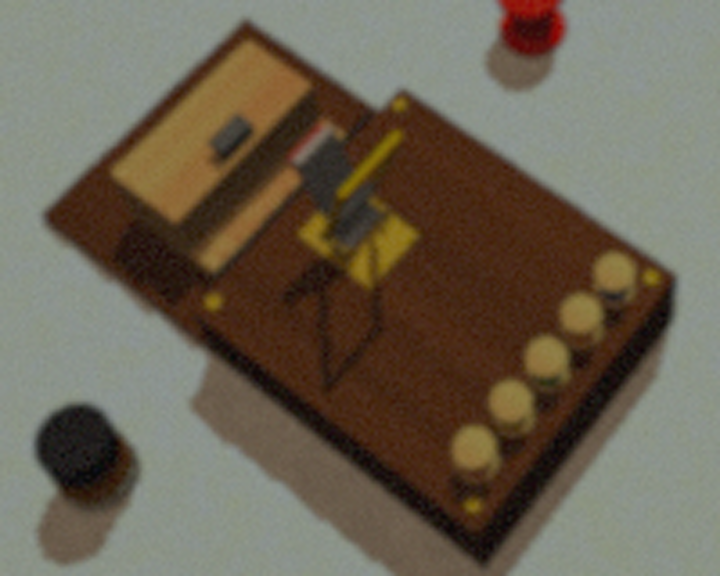

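```bash
cat > h.py <<'E'
import numpy as np
CAL={}
CAL["scene"]=(460.71927594796324,273.8589807030207,207.25404112277525,np.array([[ 7.56397884e-01,5.40172400e-01,-3.68884833e-01,8.89928820e+02],[6.53909675e-01,-6.10429853e-01,4.46964800e-01,-2.61477919e+02],[1.62597340e-02,-5.79300590e-01,-8.14951807e-01,6.86608820e+02],[0,0,0,1]]))
CAL["top"]=(424.58197489197454,275.9503892132807,215.2684646849129,np.array([[1.80330008e-03,-9.82785895e-01,1.84739362e-01,4.72031646e+02],[-9.99998191e-01,-1.66037554e-03,9.28351981e-04,1.02535083e+02],[-6.05634514e-04,-1.84740702e-01,-9.82787111e-01,7.79704122e+02],[0,0,0,1]]))
def proj(n,P):
    f,cx,cy,T=CAL[n]; P=np.atleast_2d(P); c=(P-T[:3,3])@T[:3,:3]
    return np.c_[f*c[:,0]/c[:,2]+cx, f*c[:,1]/c[:,2]+cy]
def ray(n,uv):
    f,cx,cy,T=CAL[n]; d=T[:3,:3]@np.array([(uv[0]-cx)/f,(uv[1]-cy)/f,1]); return T[:3,3],d/np.linalg.norm(d)
def onz(n,uv,z):
    o,d=ray(n,uv); return o+d*(z-o[2])/d[2]
def tri(uvt,uvs):
    A=[];b=[]
    for n,uv in(("top",uvt),("scene",uvs)):
        o,d=ray(n,uv); M=np.eye(3)-np.outer(d,d); A.append(M); b.append(M@o)
    return np.linalg.lstsq(np.vstack(A),np.hstack(b),rcond=None)[0]
def T(u,v): return ((u+.5)/3.6-.5+330,(v+.5)/3.6-.5+140)
def S(u,v): return ((u+.5)/3.6-.5+95,(v+.5)/3.6-.5+225)
def w(p,P):
    c,s=np.cos(p[2]),np.sin(p[2]); P=np.atleast_2d(P).astype(float)
    return np.c_[p[0]+c*P[:,0]-s*P[:,1],p[1]+s*P[:,0]+c*P[:,1],P[:,2]]
def inv(p,P):
    c,s=np.cos(p[2]),np.sin(p[2]); d=np.asarray(P,float)-[p[0],p[1],0]
    return np.array([c*d[0]+s*d[1],-s*d[0]+c*d[1],d[2]])
E
python3 - <<'E'
from h import *
from scipy.optimize import least_squares
obs=[("top",T(82,48),(150,65,50)),("top",T(338,30),(150,-65,50)),("top",T(104,338),(0,65,50)),("top",T(380,319),(0,-65,50)),
("top",T(123,562),(-105,65,8)),("top",T(380,540),(-105,-65,8)),
("scene",S(403,92),(0,65,50)),("scene",S(672,275),(150,65,50)),("scene",S(482,535),(150,-65,50)),("scene",S(203,325),(0,-65,50)),("scene",S(246,20),(-105,65,8)),("scene",S(45,215),(-105,-65,8))]
f=lambda p:np.concatenate([(proj(n,w(p,P))[0]-uv) for n,uv,P in obs])
r=least_squares(f,[450,-150,0.05],loss='soft_l1'); print(r.x); print(f(r.x).reshape(-1,2).round(1))
p=r.x
tr=[("top",T(180,488),(-40,42,50)),("top",T(355,473),(-40,-42,50)),("top",T(172,407),(0,42,50)),("top",T(347,390),(0,-42,50)),
("scene",S(250,38),(-40,42,50)),("scene",S(315,90),(0,42,50)),("scene",S(178,222),(0,-42,50)),("scene",S(110,175),(-40,-42,50))]
g=lambda q:np.concatenate([(proj(n,w(q,P))[0]-uv) for n,uv,P in tr])
r2=least_squares(g,[400,-150,0.05],loss='soft_l1'); print("tray",r2.x); print(g(r2.x).reshape(-1,2).round(1)); print("in case",inv(p,[*r2.x[:2],0]),r2.x[2]-p[2])
print("bar",inv(p,tri(T(288,183),S(370,163))),"tip",inv(p,tri(T(283,271),S(310,147))))
print("bottle",onz("top",(259,195),0),"spool",onz("top",(314,237),38),inv(p,onz("top",(314,237),38)),"jar",inv(p,onz("top",T(503,315),45)))
E
```

```text
[ 5.80929170e+02 -1.09200965e+02  8.38064384e-02]
[[-1.2 -0.8]
 [-0.7 -1.5]
 [ 2.6  1. ]
 [ 0.2  0.2]
 [-0.4  0.2]
 [ 0.4  0.2]
 [ 0.4 -1.1]
 [ 2.7  0.4]
 [-0.3  0.7]
 [-2.8 -3.5]
 [ 0.5 -0.1]
 [-0.6  0.6]]
tray [ 548.78208255 -111.94846904 -370.6287411 ]
[[-0.2  0. ]
 [ 0.1  0.4]
 [-0.8 -0.9]
 [-1.   0.1]
 [-0.3  0.7]
 [-0.1 -0.9]
 [-0.5  1.3]
 [-0.2  0. ]]
in case [-32.26424958  -0.04688119   0.        ] -370.7125475374641
bar [ 5.14890034e+01 -7.90846070e-03  1.37552247e+02] tip [ 17.27377743  -0.63158993 112.89598909]
bottle [657.42864758 135.30221787   0.        ] spool [572.63901356  36.18057405  38.        ] [  3.90859141 145.5652479   38.        ] jar [  -1.96950353 -126.55510131   45.        ]
```

Both cameras agree. The case is at (581,-109) with yaw 0.084 and the tray sits 32 mm out. The lever leans outwards at about 1.8 rad and the loop bar is at case (51,0,~135). Next I align yaw and travel over.

```bash
cat >> h.py <<'E'
CASE=[580.929,-109.2,0.0838]
def st():
    from cell import monitor
    s=monitor.read_state(); c,q=np.cos(CASE[2]),np.sin(CASE[2]); F=s["wrist_force"]
    print("t",round(s["clock"],2),"case",inv(CASE,s["eef_pos"]).round(1),"rot",s["eef_rot"].round(3),"Fcase",np.round([c*F[0]+q*F[1],-q*F[0]+c*F[1],F[2]],1),"gap",round(s["finger_gap"],1))
E
python3 -m jog '[[0,0,0,0,0,0.107,0],[0,0,0,0,0,0.107,0],[3.1,-3.4,0,0,0,0,0],[3.1,-3.4,0,0,0,0,0],[3.1,-3.4,0,0,0,0,0],[3.1,-3.4,0,0,0,0,0],[3.1,-3.4,0,0,0,0,0],[3.1,-3.4,0,0,0,0,0]]' 10; python3 -c "from h import *;st()"
```

```text
clock: 0.95
eef_pos: [330.4, -305.3, 205.5]
eef_rot: [3.142, -0.0, 0.084]
wrist_force: [0.0, -0.4, 0.4]
finger_gap: 33.7
t 0.95 case [-266.1 -174.4  205.5] rot [ 3.142 -0.     0.084] Fcase [-0.  -0.4  0.4] gap 33.7
```

```bash
python3 -m jog '[[3,-3.5,0,0,0,0,0],[3,-3.5,0,0,0,0,0],[3,-3.5,0,0,0,0,0],[3,-3.5,0,0,0,0,0],[2.5,-3,0,0,0,0,0],[0,0,0,0,0,0,0],[0,0,0,0,0,0,0]]'; python3 -c "from h import *;st()"
```

```text
clock: 1.65
eef_pos: [459.9, -125.0, 205.2]
eef_rot: [-3.141, 0.001, 0.086]
wrist_force: [-0.2, 0.3, -0.1]
finger_gap: 0.5
t 1.65 case [-121.9   -5.6  205.2] rot [-3.141e+00  1.000e-03  8.600e-02] Fcase [-0.2  0.3 -0.1] gap 0.5
```

```bash
python3 - <<'E'
from cell import vision; import cv2
from h import *
st(); cv2.imwrite("pics/w1.png",vision.camera("wrist")["color"])
E
```

```text
t 1.65 case [-121.9   -5.6  205.2] rot [-3.141e+00  1.000e-03  8.600e-02] Fcase [-0.2  0.3 -0.1] gap 0.5
```

View pics/w1.png

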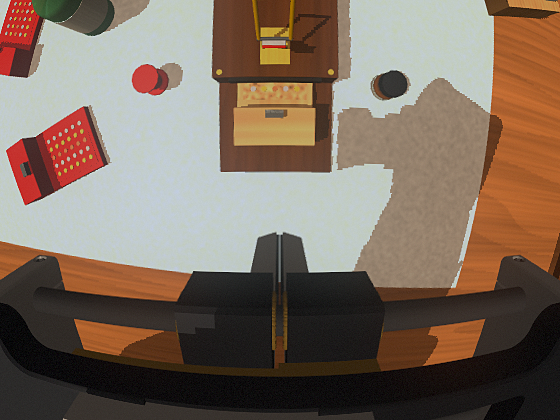

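The wrist view confirms it: the block is centred at (274,126), the lever and loop are behind it at (275,40), and the seal is the dark strip at row 78. Next I lower in front of the block.

```bash
python3 -m jog '[[0,-0.55,4.4,0,0,0,0],[0,0,4.4,0,0,0,0],[0,0,4.4,0,0,0,0],[1,0,4.2,0,0,0,0],[1.0,0,0,0,0,0,0],[0,0,0,0,0,0,0]]'; python3 -c "from h import *;st()"
```

```text
clock: 2.3
eef_pos: [480.3, -119.1, 32.5]
eef_rot: [3.141, -0.0, 0.083]
wrist_force: [-0.1, -0.2, 0.8]
finger_gap: 0.6
t 2.3 case [-101.1   -1.5   32.5] rot [ 3.141 -0.     0.083] Fcase [-0.2 -0.2  0.8] gap 0.6
```

```bash
python3 -m jog '[[1,-0.1,0,0,0,0,0],[0.8,0,0,0,0,0,0],[0.7,0,0,0,0,0,0],[0.7,0,0,0,0,0,0],[0.6,0,0,0,0,0,0],[0.4,0,0,0,0,0,0],[0,0,0,0,0,0,0]]'; python3 -c "from h import *;st()"
python3 -m jog '[[0.1,0,0,0,0,0,0],[0.1,0,0,0,0,0,0],[0,0,0,0,0,0,0]]'; python3 -c "from h import *;st()"
```

```text
clock: 3.0
eef_pos: [521.7, -113.6, 31.4]
eef_rot: [3.142, -0.0, 0.084]
wrist_force: [0.7, -0.2, -0.3]
finger_gap: 0.5
t 3.0 case [-59.4   0.6  31.4] rot [ 3.142 -0.     0.084] Fcase [ 0.7 -0.3 -0.3] gap 0.5
clock: 3.3
eef_pos: [523.1, -113.6, 31.4]
eef_rot: [-3.142, 0.0, 0.084]
wrist_force: [-0.3, 1.0, 0.5]
finger_gap: 0.6
t 3.3 case [-58.    0.5  31.4] rot [-3.142  0.     0.084] Fcase [-0.2  1.   0.5] gap 0.6
```

```bash
for i in 1 2; do python3 -m jog '[[0.15,0,0,0,0,0,0],[0.15,0,0,0,0,0,0],[0,0,0,0,0,0,0]]' >/dev/null; python3 -c "from h import *;st()"; done
python3 - <<'E'
from cell import vision; import cv2
cv2.imwrite("pics/w2.png",vision.camera("wrist")["color"])
a=vision.camera("scene")["color"][225:345,95:255];cv2.imwrite("pics/s2.png",cv2.resize(a,None,fx=4,fy=4,interpolation=cv2.INTER_CUBIC))
E
```

```text
t 3.6 case [-54.7   0.5  31.5] rot [ 3.142 -0.     0.084] Fcase [ 0.3  0.8 -0.1] gap 0.3
t 3.9 case [-52.5   0.5  31.5] rot [-3.141e+00  2.000e-03  8.400e-02] Fcase [-7.7  0.7  5.9] gap 0.3
```

View pics/w2.png

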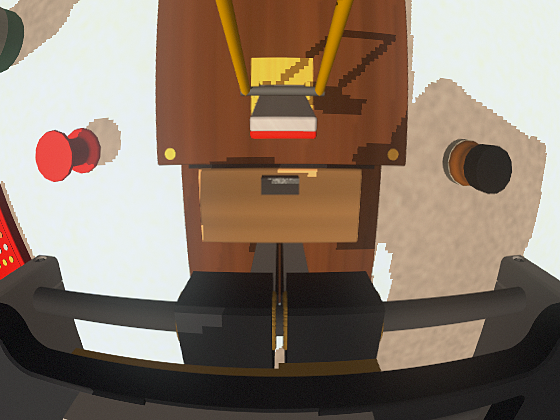

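View pics/s2.png

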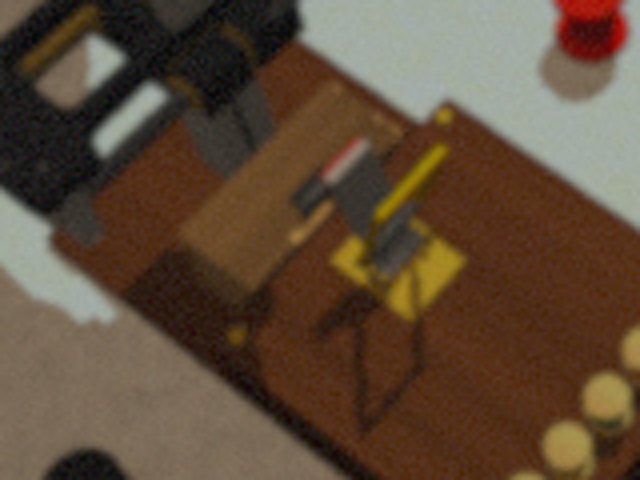

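The block is against the seal: the gap is closed at row 166 in the wrist view, with 7.7 N reaction. I'll push slightly more, then back off.

```bash
python3 -m jog '[[0.1,0,0,0,0,0,0],[0.1,0,0,0,0,0,0],[0,0,0,0,0,0,0]]'>/dev/null; python3 -c "from h import *;st()"
python3 -m jog '[[-0.5,0,0,0,0,0,0],[-2,0,-1,0,0,0,0],[-1,0,-4,0,0,0,0],[0,0,-4.5,0,0,0,0],[0,0,-4.5,0,0,0,0],[0,0,-3,0,0,0,0],[0,0,0,0,0,0,0]]' >/dev/null; python3 - <<'E'
from h import *
from cell import vision; import cv2
st()
cv2.imwrite("pics/w3.png",vision.camera("wrist")["color"])
a=vision.camera("top")["color"][140:305,330:490];cv2.imwrite("pics/t3.png",cv2.resize(a,None,fx=3.6,fy=3.6,interpolation=cv2.INTER_CUBIC))
E
```

```text
t 4.3 case [-51.3   0.5  31.5] rot [-3.141  0.004  0.084] Fcase [-14.6   0.3  10.2] gap 0.4
t 5.0 case [-8.330e+01 -1.000e-01  2.059e+02] rot [ 3.139 -0.007  0.084] Fcase [ 0.3  0.  -0.1] gap 0.4
```

View pics/w3.png

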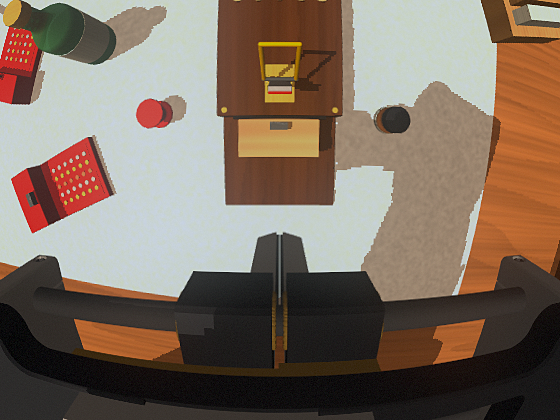

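```bash
cat >> h.py <<'E'
TC=np.array([[-9.14250094e-04,-9.69168330e-01,-2.46397875e-01,7.03066837e+01],[9.99999106e-01,-1.12641295e-03,7.20113680e-04,1.42644290],[-9.75457130e-04,-2.46396996e-01,9.69168494e-01,-1.78242521e+02],[0,0,0,1]])
def wproj(pos,rpy,P):
    from scipy.spatial.transform import Rotation as R
    M=np.eye(4);M[:3,:3]=R.from_euler("xyz",rpy).as_matrix();M[:3,3]=pos
    Q=np.linalg.inv(M@TC)@np.r_[P,1]; th=np.arctan2(np.hypot(Q[0],Q[1]),Q[2]); r=325.192*th; h=np.hypot(Q[0],Q[1])
    return np.array([279.135+r*Q[0]/h,205.05+r*Q[1]/h]).round(1)
E
python3 - <<'E'
from h import *
from cell import monitor
s=monitor.read_state()
for x in (45,50,55):
  for z in (130,135,140): print(x,z,wproj(s["eef_pos"],s["eef_rot"],w(CASE,(x,0,z))[0]))
for P in [(0,65,50),(0,-65,50),(-41,42,50),(-44,-42,50),(-50,0,50),(17,0,113)]: print(P,wproj(s["eef_pos"],s["eef_rot"],w(CASE,P)[0]))
E
```

```text
45 130 [277.5  48.1]
45 135 [277.5  46.6]
45 140 [277.4  45. ]
50 130 [277.5  42. ]
50 135 [277.5  40.4]
50 140 [277.4  38.7]
55 130 [277.5  35.9]
55 135 [277.5  34.2]
55 140 [277.4  32.4]
(0, 65, 50) [213.7 111.2]
(0, -65, 50) [342. 111.]
(-41, 42, 50) [236.6 150.6]
(-44, -42, 50) [319.1 153.4]
(-50, 0, 50) [277.9 159.1]
(17, 0, 113) [277.6  85.9]
```

```bash
python3 -c "
import cv2
a=cv2.imread('pics/w3.png')[20:170,205:355];cv2.imwrite('pics/w3c.png',cv2.resize(a,None,fx=4,fy=4,interpolation=cv2.INTER_CUBIC))"
```

```text
(no output)
```

View pics/w3c.png

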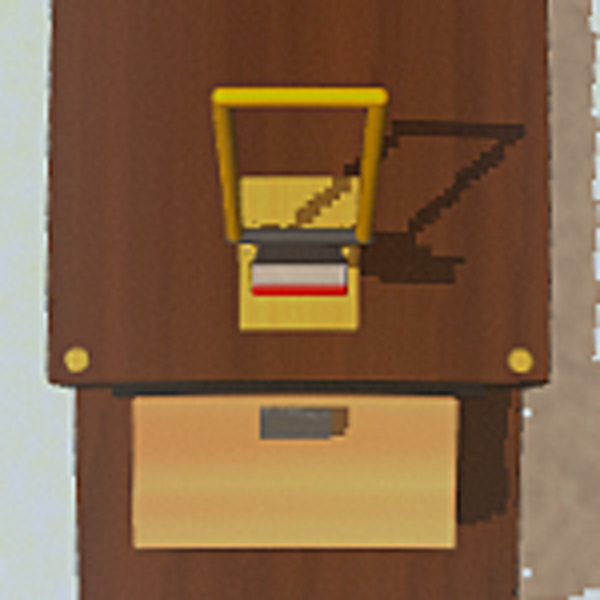

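View pics/t3.png

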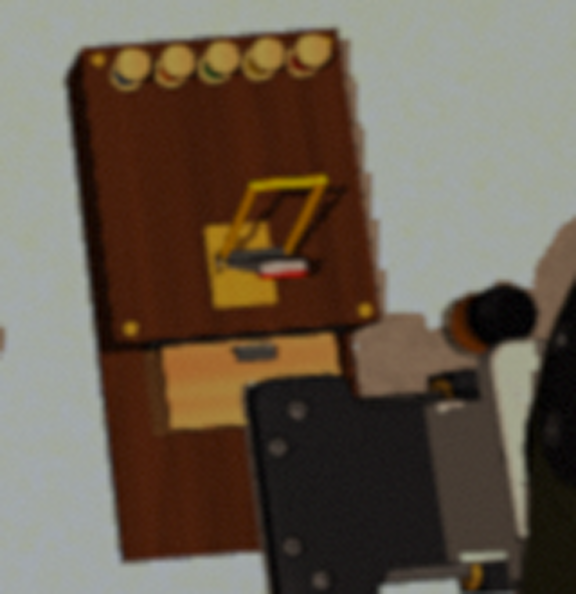

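The tray is home and stays against the seal after retreat. The bar is at wrist (280,44) and agrees with the estimate. Next I go over and behind the bar.

```bash
python3 -m jog '[[4,0.1,0,0,0,0,0],[4,0.05,0,0,0,0,0],[4,0,0,0,0,0,0],[4,0,0,0,0,0,0],[0.6,0,0,0,0,0,0],[0,0,2,0,0,0,0],[0,0,0,0,0,0,0]]' >/dev/null; python3 - <<'E'
from h import *
from cell import vision; import cv2
st()
a=vision.camera("scene")["color"][185:345,95:295];cv2.imwrite("pics/s4.png",cv2.resize(a,None,fx=3.6,fy=3.6,interpolation=cv2.INTER_CUBIC))
E
```

```text
t 5.8 case [ 79.5  -0.6 177.2] rot [-3.14   0.006  0.084] Fcase [-0.5  0.2 -0.1] gap 0.4
```

View pics/s4.png

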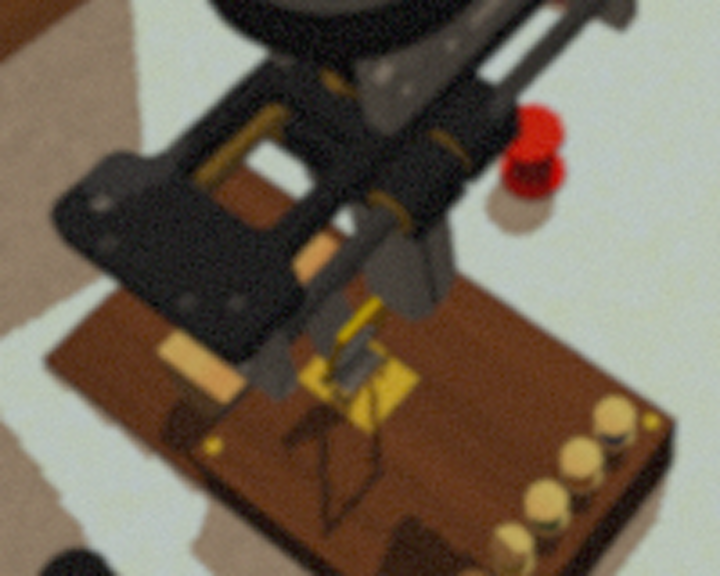

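```bash
python3 -m jog '[[0,0.1,2.5,0,0,0,0],[0,0,2.5,0,0,0,0],[0,0,0,0,0,0,0],[0,0,0,0,0,0,0]]' >/dev/null; python3 - <<'E'
from h import *
from cell import vision; import cv2
st()
cv2.imwrite("pics/w5.png",vision.camera("wrist")["color"])
E
```

```text
t 6.25 case [ 81.1  -2.2 132.7] rot [ 3.141e+00 -1.000e-03  8.400e-02] Fcase [0.2 0.4 0.4] gap 0.4
```

View pics/w5.png

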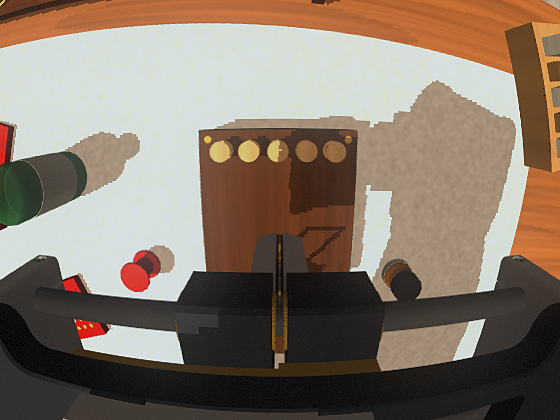

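```bash
python3 -m jog '[[-0.5,0,0.6,0,0,0,0],[-0.8,0,0,0,0,0,0],[-0.7,0,0,0,0,0,0],[-0.6,0,0,0,0,0,0],[-0.6,0,0,0,0,0,0],[-0.6,0,0,0,0,0,0],[-0.6,0,0,0,0,0,0],[0,0,0,0,0,0,0]]' >/dev/null; python3 - <<'E'
from h import *
from cell import vision; import cv2
st()
a=vision.camera("scene")["color"][185:345,95:295];cv2.imwrite("pics/s6.png",cv2.resize(a,None,fx=3.6,fy=3.6,interpolation=cv2.INTER_CUBIC))
E
```

```text
t 7.1 case [ 36.5  -2.1 125.6] rot [-3.142  0.     0.084] Fcase [0.2 0.8 0.6] gap 0.5
```

View pics/s6.png

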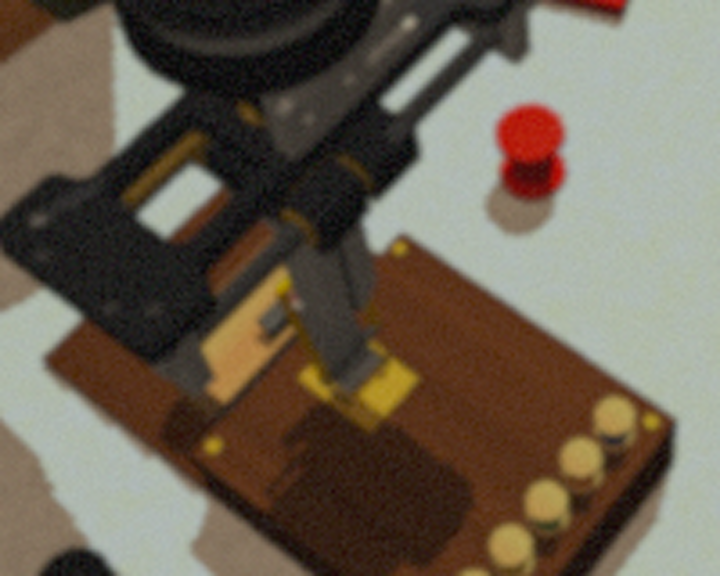

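```bash
python3 -m jog '[[-0.6,0,0,0,0,0,0],[-0.6,0,0,0,0,0,0],[-0.6,0,0,0,0,0,0],[0,0,0,0,0,0,0],[0,0,0,0,0,0,0],[0,0,0,0,0,0,0],[0,0,0,0,0,0,0],[0,0,0,0,0,0,0]]' >/dev/null; python3 - <<'E'
from h import *
from cell import vision; import cv2
st()
a=vision.camera("scene")["color"][185:345,95:295];cv2.imwrite("pics/s7.png",cv2.resize(a,None,fx=3.6,fy=3.6,interpolation=cv2.INTER_CUBIC))
E
```

```text
t 7.95 case [ 19.1  -2.  125.4] rot [-3.142  0.     0.084] Fcase [-0.3 -0.7 -1. ] gap 0.7
```

View pics/s7.png

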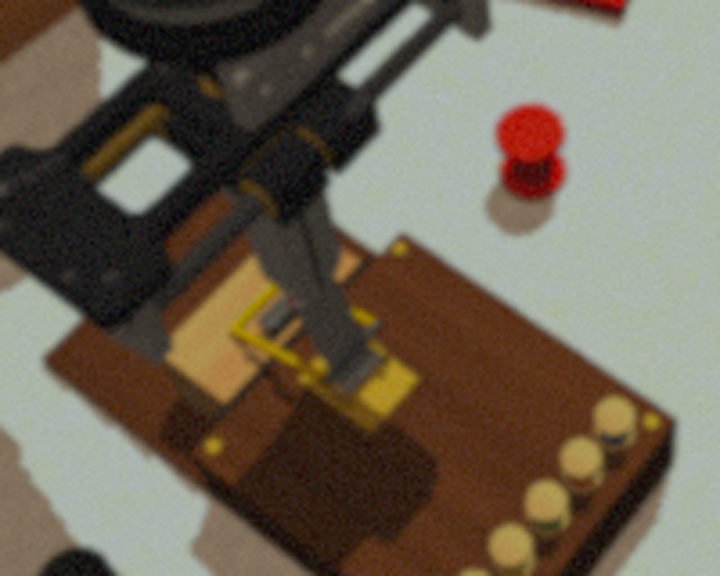

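The loop has fallen round the keeper: its bar is at about (255,310) in the scene crop, outside the keeper at (282,315). Next I move in front of the lever and look.

```bash
python3 -m jog '[[0,0,-2.5,0,0,0,0],[-1.5,0,-1,0,0,0,0],[-4,0,0,0,0,0,0],[-1.5,0,0,0,0,0,0],[0,0,0,0,0,0,0],[0,0,0,0,0,0,0]]' >/dev/null; python3 - <<'E'
from h import *
from cell import vision; import cv2
st()
from cell import monitor
s=monitor.read_state()
cv2.imwrite("pics/w8.png",vision.camera("wrist")["color"])
for P in [(0,65,50),(0,-65,50),(17,0,113),(-28,0,52)]: print(P,wproj(s["eef_pos"],s["eef_rot"],w(CASE,P)[0]))
E
```

```text
t 8.6 case [-50.4  -2.1 160.8] rot [ 3.141e+00 -1.000e-03  8.400e-02] Fcase [-0.5 -0.6 -0.1] gap 0.2
(0, 65, 50) [202.9 147.8]
(0, -65, 50) [347.1 147.4]
(17, 0, 113) [273.6 128.4]
(-28, 0, 52) [274.9 178. ]
```

View pics/w8.png

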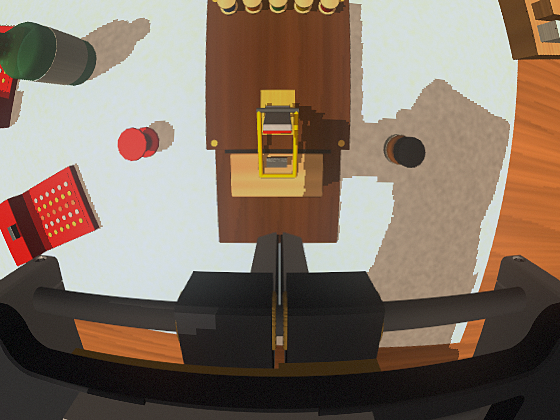

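```bash
python3 -m jog '[[1.5,0,2,0,0,0,0],[1.5,0,2,0,0,0,0],[1,0,2,0,0,0,0],[0.6,0,0,0,0,0,0],[0,0,0,0,0,0,0]]' >/dev/null; python3 -c "from h import *;st()"
python3 -m jog '[[0.6,0,-0.1,0,0,0,0],[0.6,0,-0.1,0,0,0,0],[0.5,0,-0.1,0,0,0,0],[0.5,0,0,0,0,0,0],[0.5,0,0,0,0,0,0],[0.5,0,0,0,0,0,0],[0,0,0,0,0,0,0]]'>/dev/null;  python3 - <<'E'
from h import *
from cell import vision; import cv2
st()
cv2.imwrite("pics/w9.png",vision.camera("wrist")["color"])
a=vision.camera("scene")["color"][185:345,95:295];cv2.imwrite("pics/s9.png",cv2.resize(a,None,fx=3.6,fy=3.6,interpolation=cv2.INTER_CUBIC))
E
```

```text
t 9.15 case [ -4.1  -1.9 100.5] rot [-3.141  0.     0.084] Fcase [-0.9  0.7  0.1] gap 0.3
t 9.85 case [ 27.5  -2.  103.3] rot [-3.142 -0.     0.084] Fcase [ 0.  -0.6 -0.3] gap 0.8
```

View pics/s9.png

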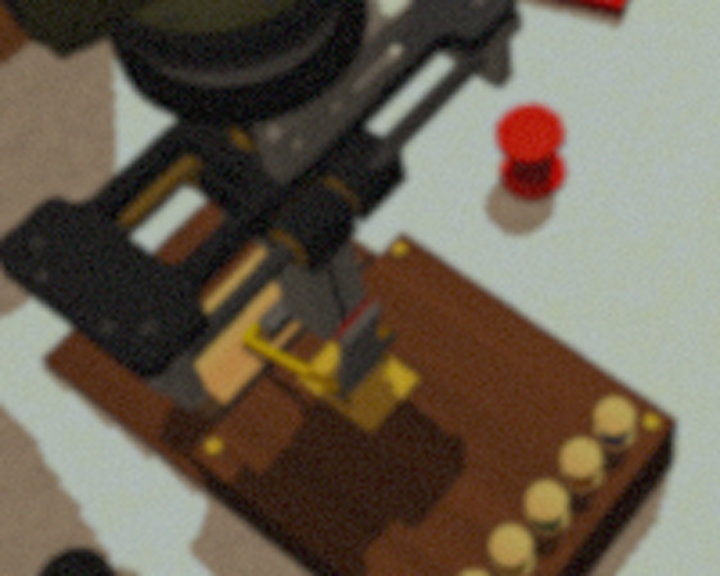

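View pics/w9.png

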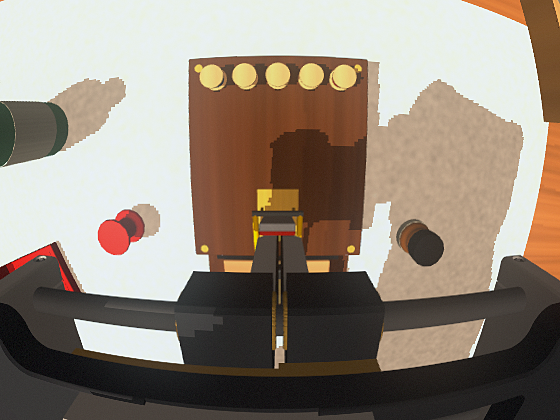

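```bash
python3 -m jog '[[0.5,0,0.1,0,0,0,0],[0.5,0,0.1,0,0,0,0],[0.4,0,0.15,0,0,0,0],[0.4,0,0.2,0,0,0,0],[0.4,0,0.2,0,0,0,0],[0.4,0,0.25,0,0,0,0],[0,0,0,0,0,0,0]]'>/dev/null;  python3 - <<'E'
from h import *
from cell import vision; import cv2
st()
a=vision.camera("scene")["color"][185:345,95:295];cv2.imwrite("pics/s10.png",cv2.resize(a,None,fx=3.6,fy=3.6,interpolation=cv2.INTER_CUBIC))
a=vision.camera("top")["color"][140:305,330:490];cv2.imwrite("pics/t10.png",cv2.resize(a,None,fx=3.6,fy=3.6,interpolation=cv2.INTER_CUBIC))
E
```

```text
t 10.65 case [53.3 -1.9 92.9] rot [-3.141  0.     0.084] Fcase [ 0.4  0.2 -0.1] gap 0.4
```

View pics/s10.png

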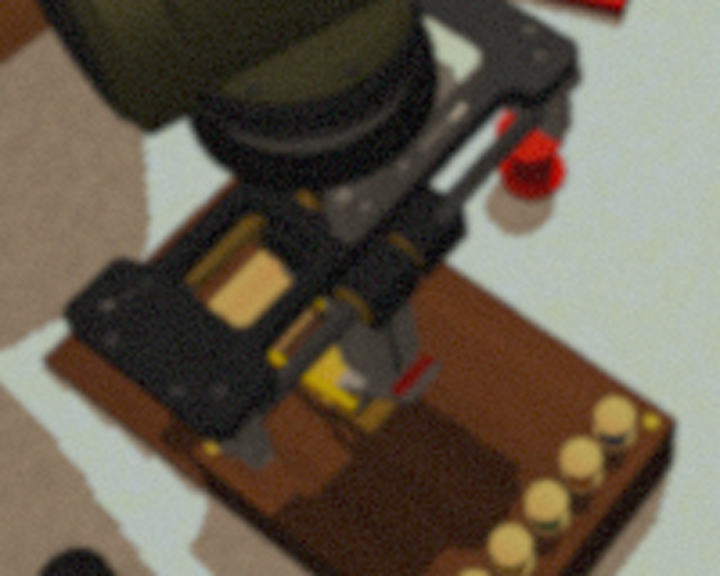

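View pics/t10.png

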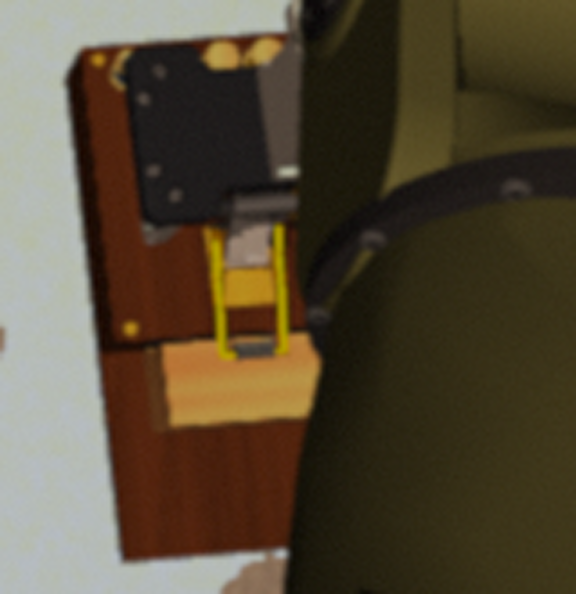

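The bar is now tucked under the keeper's lip, hidden by the keeper at top crop (253,350). I'll continue down in small steps, watching the force.

```bash
python3 -m jog '[[0.35,0,0.3,0,0,0,0],[0.35,0,0.3,0,0,0,0],[0.3,0,0.4,0,0,0,0],[0.25,0,0.4,0,0,0,0],[0,0,0,0,0,0,0]]'>/dev/null;python3 -c "from h import *;st()"
python3 -m jog '[[0.2,0,0.4,0,0,0,0],[0.2,0,0.4,0,0,0,0],[0.1,0,0.3,0,0,0,0],[0,0,0,0,0,0,0]]'>/dev/null;python3 -c "from h import *;st()"
```

```text
t 11.25 case [65.6 -1.9 78.6] rot [-3.141e+00  1.000e-03  8.400e-02] Fcase [0.  0.3 0.4] gap 0.6
t 11.65 case [70.4 -1.9 67.8] rot [-3.141e+00  1.000e-03  8.400e-02] Fcase [-0.5  0.2  0.3] gap 0.3
```

```bash
for i in 1 2; do python3 -m jog '[[0.05,0,0.15,0,0,0,0],[0,0,0.15,0,0,0,0],[0,0,0,0,0,0,0]]'>/dev/null;python3 -c "from h import *;st()"; done
python3 - <<'E'
from h import *
from cell import vision; import cv2
a=vision.camera("scene")["color"][185:345,95:295];cv2.imwrite("pics/s11.png",cv2.resize(a,None,fx=3.6,fy=3.6,interpolation=cv2.INTER_CUBIC))
a=vision.camera("top")["color"][140:305,330:490];cv2.imwrite("pics/t11.png",cv2.resize(a,None,fx=3.6,fy=3.6,interpolation=cv2.INTER_CUBIC))
E
```

```text
t 11.95 case [71.  -2.  65.3] rot [-3.142  0.     0.084] Fcase [ 0.7 -0.1 -0. ] gap 0.6
t 12.25 case [71.4 -2.  62.2] rot [-3.142  0.     0.084] Fcase [ 0.4  0.1 -0.5] gap 0.2
```

View pics/s11.png

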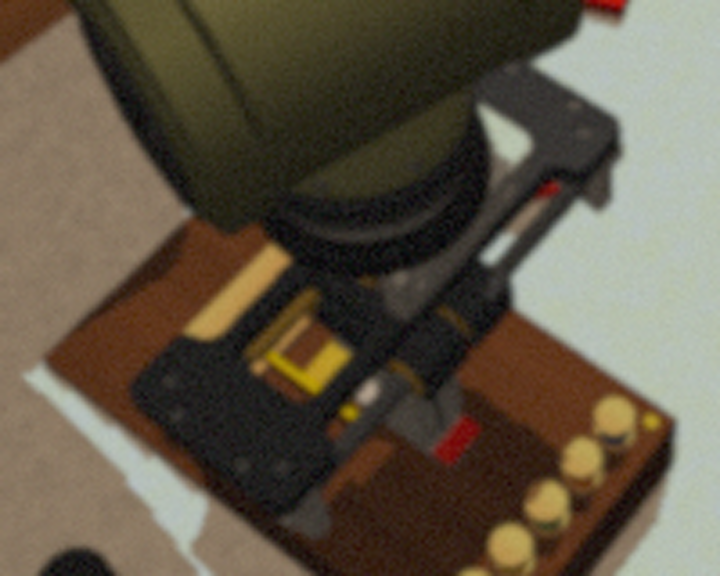

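View pics/t11.png

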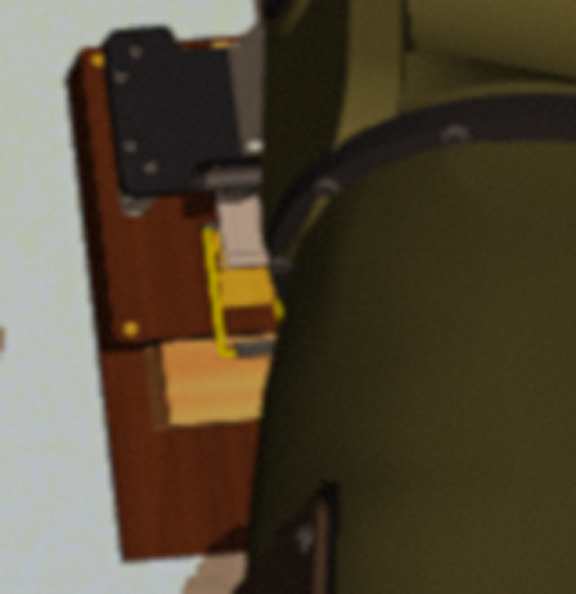

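```bash
for i in 1 2 3; do python3 -m jog '[[0,0,0.15,0,0,0,0],[0,0,0,0,0,0,0]]'>/dev/null;python3 -c "from h import *;st()"; done
```

```text
t 12.55 case [71.7 -2.1 61.7] rot [ 3.141e+00 -1.000e-03  8.400e-02] Fcase [-2.1  0.6  4.6] gap 0.3
t 12.75 case [71.9 -2.1 61.3] rot [ 3.141e+00 -1.000e-03  8.400e-02] Fcase [-5.9  2.3 15.1] gap 0.1
t 12.95 case [71.9 -2.1 61. ] rot [ 3.141e+00 -2.000e-03  8.400e-02] Fcase [-12.1   3.   24.4] gap 0.7
```

Firm stop at z≈61 with 24 N. I'll release straight up, back away and check.

```bash
python3 -m jog '[[0,0,-0.5,0,0,0,0],[0,0,-2,0,0,0,0],[0,0,-4,0,0,0,0],[-2,0,-4.5,0,0,0,0],[-4,0,-2,0,0,0,0],[-4.5,0,0,0,0,0,0],[-4.5,0,0,0,0,0,0],[0,0,0,0,0,0,0]]'>/dev/null
python3 - <<'E'
from h import *
from cell import vision,monitor; import cv2
st(); s=monitor.read_state()
cv2.imwrite("pics/w12.png",vision.camera("wrist")["color"])
a=vision.camera("scene")["color"][185:345,95:295];cv2.imwrite("pics/s12.png",cv2.resize(a,None,fx=3.6,fy=3.6,interpolation=cv2.INTER_CUBIC))
for P in [(0,65,50),(0,-65,50),(87,0,63),(-12,0,55),(-41.5,42,50),(-41.5,-42,50)]: print(P,wproj(s["eef_pos"],s["eef_rot"],w(CASE,P)[0]))
E
```

```text
t 13.75 case [-82.5  -1.6 187.8] rot [-3.141e+00  2.000e-03  8.300e-02] Fcase [0.5 0.2 0.3] gap 0.5
(0, 65, 50) [208.9 112.8]
(0, -65, 50) [342.6 112.3]
(87, 0, 63) [275.3  20.9]
(-12, 0, 55) [275.6 123.6]
(-41.5, 42, 50) [232.8 154.3]
(-41.5, -42, 50) [318.8 154.1]
```

View pics/s12.png

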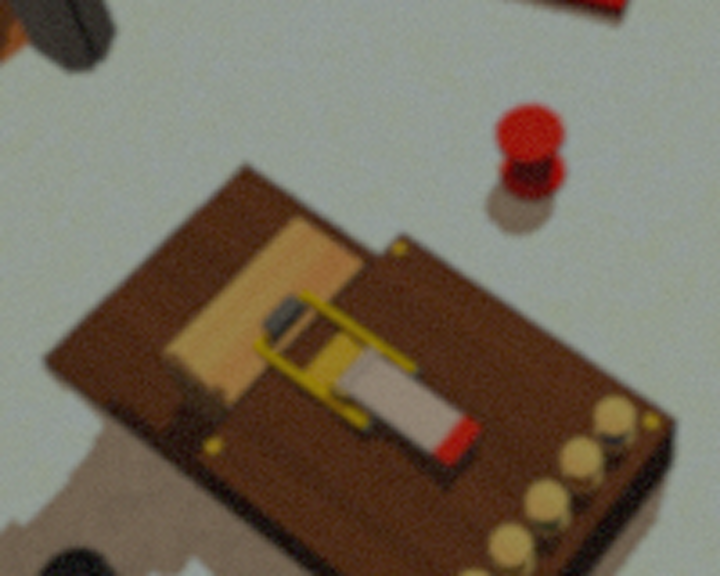

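View pics/w12.png

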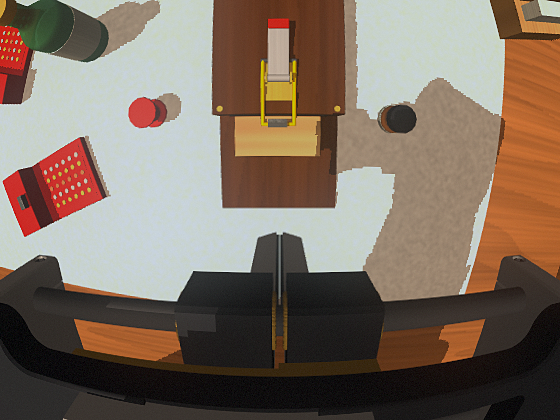

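The lever stays flat. I'll take one closer look at the bar and keeper.

```bash
python3 -m jog '[[-1,0,4,0,0,0,0],[0,0,4,0,0,0,0],[0,0,0,0,0,0,0],[0,0,0,0,0,0,0]]'>/dev/null
python3 - <<'E'
from h import *
from cell import vision,monitor; import cv2
st(); s=monitor.read_state()
a=vision.camera("wrist")["color"][60:190,205:355]
cv2.imwrite("pics/w13.png",cv2.resize(a,None,fx=4.5,fy=4.5,interpolation=cv2.INTER_CUBIC))
a=vision.camera("top")["color"][160:265,360:465];cv2.imwrite("pics/t13.png",cv2.resize(a,None,fx=5.5,fy=5.5,interpolation=cv2.INTER_CUBIC))
E
```

```text
t 14.25 case [-87.4  -2.1 108.7] rot [-3.141  0.     0.084] Fcase [-0.  -0.4  0.3] gap 0.7
```

View pics/w13.png

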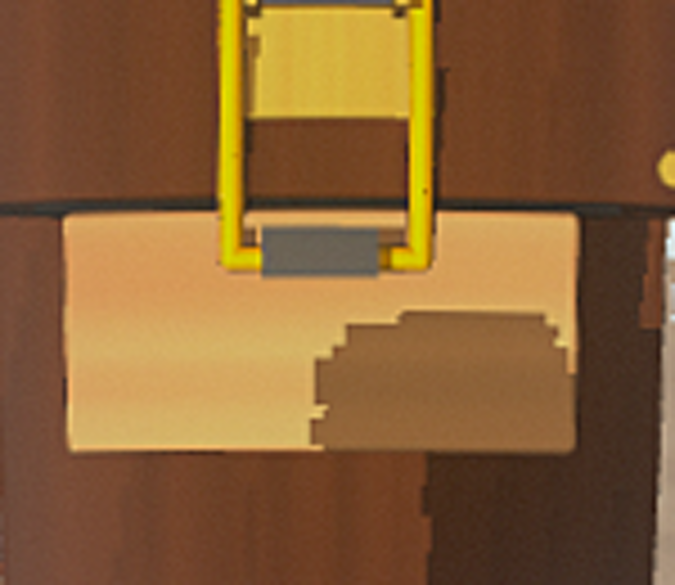

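View pics/t13.png

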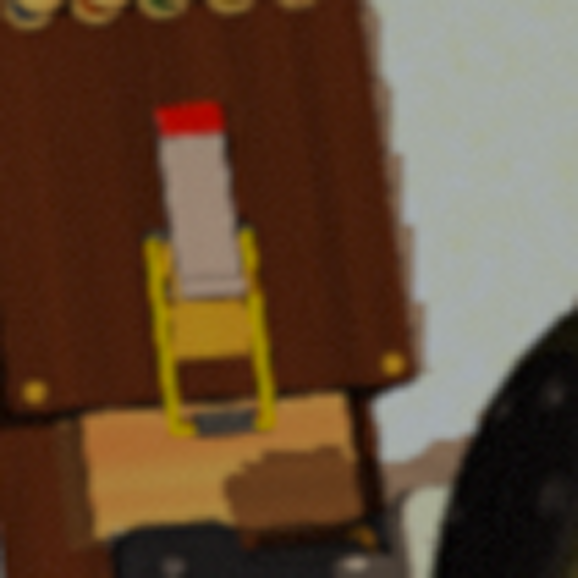

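In the close wrist view the bar runs under the keeper's lip (crop (320,255)), the block is tight to the seal and the lever is flat. Nothing is touching the gripper, so I hand it in.

```bash
python3 -c "
from h import *
st()
from cell import order; print(order.sign_off())"
```

```text
t 14.35 case [-87.   -2.4 109.9] rot [ 3.141e+00 -3.000e-03  8.400e-02] Fcase [-0.4 -0.6  0. ] gap 0.6
the job is handed in; nothing more can be done
None
```

The tray is in its slot and latched, and I handed the job in at 14.4 s.

**What I did:**
- I pushed the wooden tray in until its block was against the seal, with up to about 15 N on the push.
- I nudged the loop over from behind, so it fell round the keeper.
- I swung the lever down and pressed it onto its stop with about 24 N.

**Last checks:**
- **Lever:** it lies flat and stayed down after I let go.
- **Loop:** the bar lies under the keeper's lip.
- **Tray:** the block is tight to the seal as far as the close view shows. I did not measure how far the latch drew it in.
- **Spool, jar and bottle:** they look still standing where they were in the last wide wrist view. I did not measure their positions again.
- **Gripper:** it was clear of everything.

**Disagreements:**
- The wrist and fixed cameras differed by about 3–4 mm on where the case's front face is. I judged "home" by contact force instead.
- The lever gave almost no resistance until its stop, although a few N were expected. The stop came at about 61–62 mm against the nominal 63, which is within calibration.

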